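# Clock the arbor key upright between bench centres and seat the saddle gauge

## Task

The gear arbor between the bench centres is to be checked: turn it by its spokes until the key on its shaft faces straight up, and leave it so. Then take the saddle gauge by its handle and set it down gently astride the shaft, centred over the key, so that it is fully seated with the key in its slot. Do not disturb the oil bottle, the spare gear or the wooden block.

Things in the scene. Friction and masses are not known exactly. Their poses are not given: they have to be found in the camera images.
- fixture: Bench centres, fixed on the bench: green bed 110 x 420 mm, 42 mm high with its ways; at each end a stock 56 mm wide (85 at the foot), 155 mm high, inner faces at y = -162 and +162 mm. Origin: middle of the underside. y runs level along the arbor, z up, x across, away from the robot. Place and yaw vary.
- arbor (a joint): Angle (rad) of the steel arbor between the centres, about the bench centres' +y axis. 0: key up; growing: key leans from up towards +x. Turns endlessly (6.28 same as 0), stiffly (0.22 N m) and stays where left. Along fixture y (mm): spoke driver at -125, bare 40 mm dia shaft -110 to 66 with the key at -15, collar 60 mm dia 66 to 72, gear 115 mm dia 72 to 98.
- driver (a point): Point on the arbor's axis in the plane of the spokes (fixed, axes as the bench centres', 130 mm above the bench). Hub 54 mm dia, 30 mm wide. Four round steel spokes, 12 mm dia, 90 degrees apart, across the axis, round ends 90 mm from it. One is 25 degrees (0.436 rad) behind the key: with the key up it leans 25 degrees from up towards -x, the next leans 65 degrees towards +x.
- key (a point): Middle of the outer face of the key: a steel bar 50 mm long along the shaft and 10 mm wide that stands 6 mm proud of the shaft, 26 mm from the axis. Its z axis points straight out of the shaft through the key, y along the arbor. Turns with the arbor.
- seat (a point): Point on the arbor's axis at the middle of the key's length (fixture y = -15 mm, 130 mm above the bench). Fixed; axes as the bench centres'. The gauge belongs here: when seated, gauge_mid lies about 21.5 mm straight above this point.
- gauge_mid (a point): Centre, half-way up, of the loose saddle gauge (0.3 to 0.6 kg, 117 mm high with its handle): an aluminium inverted U, 68 mm wide (x), 70 mm long (y), 75 mm high, standing upright on its legs at any yaw. Legs 10 mm thick, 48 mm between, 55 mm deep; the roof has a slot along y, 16 mm wide and 10 mm deep, for the key. Both ways round are alike.
- gauge_grip (a point): Middle of the gauge's handle, 37.5 mm above gauge_mid: an upright black plastic bar on top of the saddle, 14 mm thick (gauge x), 50 mm long (gauge y), 42 mm tall. Axes as the gauge's.
- bottle_mid (a point): Centre of the white plastic oil bottle, 60 mm dia, 170 mm high, standing on the bench: leave alone.
- gear_mid (a point): Centre of the loose spare gear lying flat on the bench, 100 mm dia, 34 mm high: leave alone.
- block_mid (a point): Centre of the loose wooden block, 60 x 110 (y) x 40 mm high, on the bench: leave alone.
Things that resemble listed ones, but are neither listed nor needed, are in the scene too. Leave any red look-alike of the part that bears gauge_mid alone.

How it is judged:
By the outcome, as a careful person would: the job done as asked, in the order asked, and still so for the second after the job is handed in, with the robot touching nothing.
It also fails if it takes over 72 s, if anything falls off the work surface, if the arm or the gripper's body presses on something with over 40 N, if the wrist force passes 120 N, or if a joint passes its speed limit or range.

## Robot

A 7-joint arm with a two-finger parallel gripper is mounted at the origin on the work surface. World frame = base frame: x ahead of the robot, y to its left, z up, the work surface at z = 0. Lengths are in m, angles in rad, forces in N, time in s.
With the tool pointing down it reaches from about 0.4 to 0.9 m from the base axis. Payload 5.6 kg.
Tool frame: the origin (TCP) lies at the very end of the fingers, on their centre line; the grasp point (between the pads) lies 19 mm behind it; z points along the fingers, y is the line along which they close (so a half turn about z gives the same grasp; the last joint's range is limited). The gripper opens to 92 mm and grips with 3 to 60 N. Pads are 20 mm wide; open, the fingers measure 128 mm over their backs; the gripper's body (75 mm by 189 mm) begins 69 mm behind the grasp point.
Start: joints at [-1.362, 0.468, -0.012, 1.603, 0.006, 1.071, -0.056], TCP at [0.162, 0.629, 0.215] pointing down, gripper open.
Joint ranges: [-2.53, 2.53], [-0.31, 2.02], [-1.57, 1.55], [0.28, 2.44], [-1.29, 4.43], [0.15, 1.84], [-2.92, 2.92]. Speed limits (rad/s): [2.57, 2.57, 3.14, 3.14, 3.14, 3.14, 3.14].

## Interface

Orientations are given as a unit quaternion [w, x, y, z].
In Python, from workcell import bot gives the robot as it stands. The module is installed in compiled form; this text tells all that it offers.
- The arm moves only by the tool apply_moves, never from a script. Its argument "motion" is a list of rows, each a list of 7 numbers: the shift along the tool's x, y, z scaled (see below), then the turn, a rotation vector about the tool's x, y, z scaled (see below), then the opening, from 0 (shut) to 1 (fully open). In form: [[dx, dy, dz, rx, ry, rz, gripper], ...]. A call has exactly 8 rows; each row shifts and turns the commanded pose from where the row before left it, along the tool's axes as they then stand; what a row does not reach is not made up. The controller multiplies each number of a shift by 400 mm and each number of a turn by 180 degrees. A row lasts 1/10 s, in which the tool goes at most 50 mm and 8.59 degrees, less where a joint would pass 70% of its speed; a pose out of reach is approached as far as the arm can. A call with a number of a shift or a turn outside -1 to 1 is refused whole. A call with a gripper value outside its range is refused whole. The fingers move at their own pace and stop on an object; "newtons" is the grip in N (left out, the last holds). Time passes only in rows, so rows that do not move let the fingers close, or fill a call up. It gives the time, the measured TCP pose, the force, the opening and the grip force at its end, in the units of the state.
- bot.read_state(): the state, without advancing time (a new reading comes with each control period).
- bot.get_image(name): name is "side" or "top"; returns a dict with "image" (480x640x3 uint8, blue, green, red), "K" (3x3 intrinsics, pixels), "extrinsics" (4x4, takes a point from camera to world coordinates). Camera axes: x right, y up, looking along -z (the intrinsics and any distortion apply to the point x, -y, -z); pixel columns grow to the right and rows downward; lengths in m; the calibration is good to about 2 mm. A picture is of the moment at which its call begins. There is no depth.
- bot.sign_off(): hands the job in; it is judged then, once.
The state is a dict: "clock": time; "joints": joint angles; "qvel": joint speeds; "joint_efforts": joint torques, N m; "tcp_pos": TCP position; "tcp_rot": TCP orientation; "wrist_force": force on the tool from outside, world axes, zero at the start; "moment": the same for the moment, N m; "gripper_width": opening from 0.0 (shut) to 1.0 (fully open); "grip_force": force on a finger pad.
Only numpy, scipy, OpenCV 4.12 (cv2) and the standard library are available. Lean on these libraries where they do the work, as an engineer would, in place of code of your own. Each camera call takes 0.05 s, during which the arm holds its last target. There are 200 camera calls.

## Working session

There is one attempt and no reset: what is moved stays moved. The work goes in short steps, Python scripts to look and compute and a tool call to move; the robot and the scene stay as the last step left them, time stands still between calls to the robot, and variables do not carry over. Pictures are saved under pics/ and viewed, at most 10 in all, crops included, and the job is handed in when it is done.

Besides the shell and the picture viewer there is one more tool, called after "Call:" as name(argument=value, ...), one argument or row to a line, values as JSON. apply_moves: Moves the arm, as the interface text tells. Its arguments: {"type":"object","properties":{"motion":{"type":"array"},"newtons":{"type":"number"}},"required":["motion"]}

```bash
mkdir -p pics
python3 - <<'E'
from workcell import bot
import cv2,numpy as np
s=bot.read_state(); print({k:np.round(v,3).tolist() for k,v in s.items()})
for n in("side","top"):
    d=bot.get_image(n); cv2.imwrite(f"pics/{n}0.png",d["image"]); print(n,np.round(d["K"],1).tolist(),np.round(d["extrinsics"],3).tolist(),[k for k in d])
E
```

```text
{'clock': 0.0, 'joints': [-1.362, 0.468, -0.012, 1.604, 0.006, 1.071, -0.056], 'qvel': [-0.002, 0.0, -0.002, -0.001, -0.0, -0.001, -0.0], 'joint_efforts': [0.001, -52.057, -0.012, -24.375, -0.057, 0.017, 0.0], 'tcp_pos': [0.162, 0.629, 0.214], 'tcp_rot': [-0.0, 0.126, 0.992, -0.001], 'wrist_force': [0.183, -0.434, -0.475], 'moment': [0.053, -0.003, 0.021], 'grip_force': 0.0, 'gripper_width': 1.0}
side [[478.8, 0.0, 313.0], [0.0, 478.8, 234.1], [0.0, 0.0, 1.0]] [[0.874, 0.27, -0.403, 0.149], [-0.485, 0.462, -0.742, -0.746], [-0.015, 0.845, 0.535, 0.649], [0.0, 0.0, 0.0, 1.0]] ['image', 'K', 'extrinsics']
top [[449.5, 0.0, 320.3], [0.0, 449.5, 237.1], [0.0, 0.0, 1.0]] [[-0.011, 0.984, -0.18, 0.319], [-1.0, -0.011, 0.001, 0.017], [-0.001, 0.18, 0.984, 1.282], [0.0, 0.0, 0.0, 1.0]] ['image', 'K', 'extrinsics']
```

View pics/side0.png

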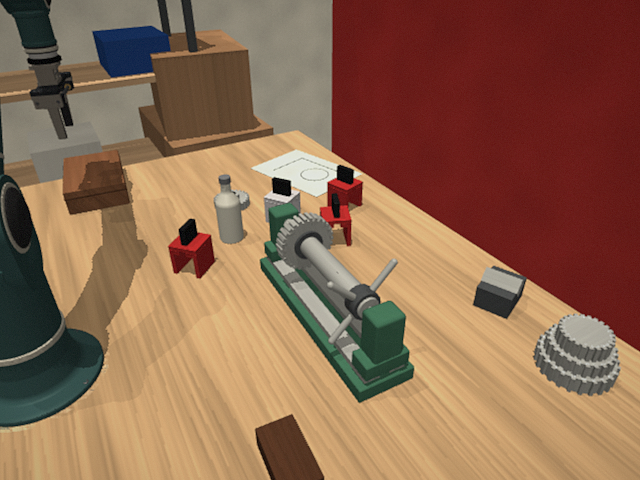

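View pics/top0.png

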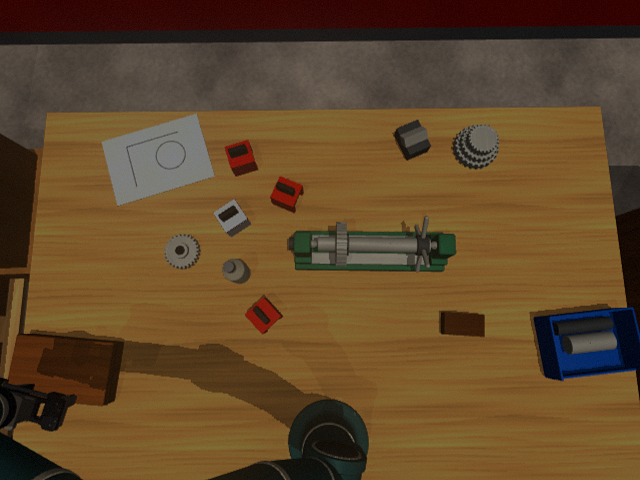

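Run:
```python
import cv2,numpy as np
s=cv2.imread("pics/side0.png");t=cv2.imread("pics/top0.png")
a=cv2.resize(t[200:285,275:475],None,fx=4,fy=4,interpolation=cv2.INTER_CUBIC)
a=cv2.convertScaleAbs(a,alpha=1.8)
cv2.imwrite("pics/c_top.png",a)
b=cv2.resize(s[200:400,245:430],None,fx=3,fy=3,interpolation=cv2.INTER_CUBIC)
g=cv2.resize(t[190:245,205:255],None,fx=4,fy=4,interpolation=cv2.INTER_CUBIC)
c=np.zeros((600,765,3),np.uint8);c[:,:555]=b;c[:220,560:760]=g
g2=cv2.resize(s[170:225,255:305],None,fx=4,fy=4,interpolation=cv2.INTER_CUBIC);c[240:460,560:760]=g2
cv2.imwrite("pics/c_side.png",c)
```

```text
(no output)
```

View pics/c_top.png

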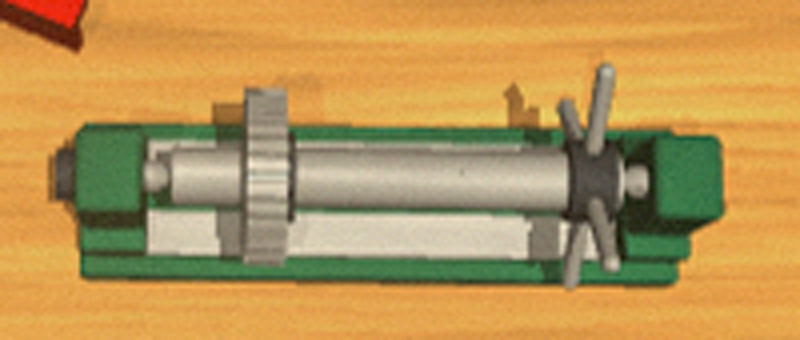

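View pics/c_side.png

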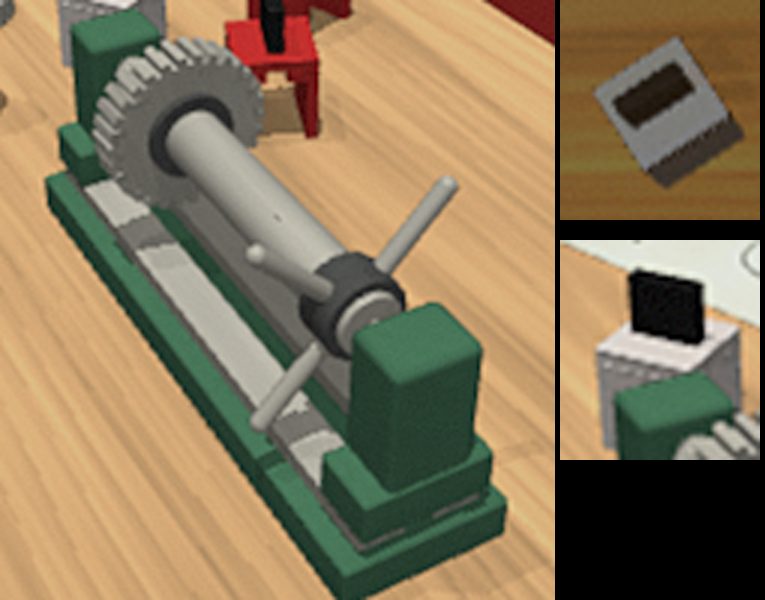

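```bash
cat > h.py <<'E'
import cv2,numpy as np
from workcell import bot
def cam(n):
    d=bot.get_image(n); return d["image"],d["K"],np.array(d["extrinsics"])
def ray(uv,K,E):
    K=np.array(K); v=np.array([(uv[0]-K[0,2])/K[0,0],-(uv[1]-K[1,2])/K[1,1],-1.])
    return E[:3,3],E[:3,:3]@v
def onplane(uv,K,E,n,c):            # n.p=c
    o,d=ray(uv,K,E); n=np.array(n,float); return o+d*((c-n@o)/(n@d))
def onz(uv,K,E,z): return onplane(uv,K,E,[0,0,1],z)
def proj(p,K,E):
    q=E[:3,:3].T@(np.array(p)-E[:3,3]); K=np.array(K)
    return np.array([K[0,2]+K[0,0]*q[0]/-q[2],K[1,2]-K[1,1]*q[1]/-q[2]])
def crop(c,x0,y0,f): return ((c[0]+.5)/f-.5+x0,(c[1]+.5)/f-.5+y0)
E
python3 - <<'E'
from h import *
np.set_printoptions(precision=4,suppress=True)
t,K,E=cam("top"); s,Ks,Es=cam("side")
print(E[:3,3],Es[:3,3])
g=cv2.cvtColor(t,cv2.COLOR_BGR2GRAY).astype(float)
# shaft edges
top=[];bot_=[]
for u in range(352,412,6):
    col=cv2.resize(g[230:262,u-1:u+2].mean(1).reshape(-1,1),(1,320),interpolation=cv2.INTER_CUBIC).ravel()
    d=np.gradient(cv2.GaussianBlur(col.reshape(-1,1),(1,9),0).ravel())
    r=(np.arange(320)+.5)/10-.5+230
    a=(r>234)&(r<241); b=(r>248)&(r<255)
    top.append((u,r[a][np.argmax(d[a])])); bot_.append((u,r[b][np.argmin(d[b])]))
print([round(x[1],1) for x in top],[round(x[1],1) for x in bot_])
pa,pb=np.polyfit(*np.array(top).T,1),np.polyfit(*np.array(bot_).T,1)
m=(pa+pb)/2
A=[onz((u,np.polyval(m,u)),K,E,.13) for u in (352,411)]
print("axis pts",A,"width px",np.polyval(pb-pa,380))
hub=crop((594,183),275,200,4); print("hub c",onz(hub,K,E,.13)); 
for z,c in((.155,(78,127)),(.155,(143,127)),(.155,(723,136)),(.155,(658,136)),(.1875,(247,88)),(.1875,(287,88))): print(z,c,onz(crop(c,275,200,4),K,E,z))
hs=cv2.cvtColor(t,cv2.COLOR_BGR2HSV)
# gauge
roi=np.s_[190:245,205:255]
G=hs[roi]; mk=((G[...,1]<70)&(G[...,2]>95)).astype(np.uint8)
cs,_=cv2.findContours(mk,cv2.RETR_EXTERNAL,cv2.CHAIN_APPROX_NONE); c=max(cs,key=cv2.contourArea)
r=cv2.minAreaRect(c); print("roof",r)
bx=cv2.boxPoints(r)+[205,190]; W=np.array([onz(p,K,E,.075) for p in bx]); print(W,"mean",W.mean(0),"sides",np.linalg.norm(np.diff(W[:3],axis=0),axis=1))
fill=np.zeros_like(mk); cv2.drawContours(fill,[c],-1,1,-1)
dk=((G[...,2]<70)&(fill>0)).astype(np.uint8); cs,_=cv2.findContours(dk,cv2.RETR_EXTERNAL,cv2.CHAIN_APPROX_NONE); c=max(cs,key=cv2.contourArea)
r=cv2.minAreaRect(c); print("handle",r); bx=cv2.boxPoints(r)+[205,190]; W=np.array([onz(p,K,E,.117) for p in bx]); print(W)
E
```

```text
[0.3187 0.0172 1.2825] [ 0.1488 -0.7456  0.6486]
[np.float64(234.8), np.float64(234.8), np.float64(235.0), np.float64(235.0), np.float64(235.0), np.float64(235.0), np.float64(235.2), np.float64(235.2), np.float64(235.2), np.float64(235.0)] [np.float64(250.2), np.float64(250.0), np.float64(250.0), np.float64(251.2), np.float64(251.2), np.float64(251.2), np.float64(251.2), np.float64(251.2), np.float64(251.2), np.float64(251.2)]
axis pts [array([ 0.5142, -0.0658,  0.13  ]), array([ 0.5102, -0.219 ,  0.13  ])] width px 15.856565656565696
hub c [ 0.5046 -0.2503  0.13  ]
0.155 (78, 127) [0.5406 0.0832 0.155 ]
0.155 (143, 127) [0.5401 0.0417 0.155 ]
0.155 (723, 136) [ 0.53   -0.3283  0.155 ]
0.155 (658, 136) [ 0.5305 -0.2869  0.155 ]
0.1875 (247, 88) [ 0.5577 -0.024   0.1875]
0.1875 (287, 88) [ 0.5575 -0.0489  0.1875]
roof ((24.846153259277344, 25.269229888916016), (23.574756622314453, 25.51620864868164), 56.30992889404297)
[[0.6119 0.3126 0.075 ]
 [0.6515 0.2549 0.075 ]
 [0.5953 0.2176 0.075 ]
 [0.5563 0.275  0.075 ]] mean [0.6038 0.265  0.075 ] sides [0.07   0.0675]
handle ((22.92307472229004, 23.384613037109375), (8.875203132629395, 18.859806060791016), 56.30992889404297)
[[0.595  0.289  0.117 ]
 [0.6232 0.2479 0.117 ]
 [0.6028 0.2343 0.117 ]
 [0.5747 0.2753 0.117 ]]
```

Run:
```python
from h import *
np.set_printoptions(precision=4,suppress=True)
t,K,E=cam("top"); s,Ks,Es=cam("side")
for u in (302,380,447): print(u,[tuple(int(x) for x in t[v,u-1:u+2].mean(0)) for v in range(228,262)])
H=cv2.cvtColor(s,cv2.COLOR_BGR2HSV)
m=((H[...,0]>60)&(H[...,0]<90)&(H[...,1]>80)).astype(np.uint8)
def sc(c): return crop(c,245,200,3)
for nm,c in(("near stock top corners",(355,345)),("",(430,303)),("",(480,348)),("",(402,388)),("far",(75,32)),("",(133,12)),("",(160,40)),("",(104,53))):
    print(nm,onz(sc(c),Ks,Es,.155))
psi=-.0258; ey=np.array([-np.sin(psi),np.cos(psi),0]); ex=np.array([np.cos(psi),np.sin(psi),0]); 
for x0 in(.505,.508,.511):
    O=np.array([x0,-.122,.13]); P=O-.125*ey
    for nm,c,k,e in [("t",crop(c,275,200,4),K,E) for c in((605,70),(565,105),(570,283),(612,265))]+[("s",sc(c),Ks,Es) for c in((452,184),(256,253),(260,423))]:
        p=onplane(c,k,e,ey,ey@P)-P; print(x0,nm,"r %.3f ang %.1f"%(np.hypot(p@ex,p[2]),np.degrees(np.arctan2(p@ex,p[2]))))
for z,c in((.117,(23,24)),): pass
# handle in side view: top centre
print("grip side", [onz(crop((x-560,y-240),255,170,4),Ks,Es,.117) for x,y in((632,270),(703,282))])
```

```text
302 [(43, 92, 127), (43, 90, 129), (35, 72, 99), (26, 46, 36), (27, 48, 34), (35, 60, 37), (40, 67, 42), (39, 65, 40), (38, 65, 39), (38, 65, 39), (40, 66, 40), (40, 66, 41), (42, 68, 43), (42, 69, 41), (38, 67, 39), (40, 67, 41), (40, 67, 42), (39, 68, 40), (40, 67, 41), (43, 69, 41), (43, 69, 40), (41, 68, 40), (39, 67, 39), (40, 65, 41), (30, 51, 37), (18, 33, 32), (16, 32, 31), (18, 31, 32), (20, 34, 33), (31, 54, 36), (43, 71, 42), (41, 68, 42), (41, 69, 41), (41, 68, 40)]
380 [(48, 101, 126), (49, 103, 126), (46, 99, 130), (40, 80, 103), (36, 59, 29), (37, 63, 35), (34, 59, 34), (53, 74, 61), (74, 88, 88), (60, 69, 74), (60, 68, 75), (69, 80, 85), (77, 88, 94), (81, 92, 98), (88, 100, 106), (94, 106, 113), (95, 109, 114), (98, 109, 115), (89, 101, 107), (82, 94, 99), (76, 88, 94), (72, 84, 89), (62, 72, 79), (49, 59, 63), (31, 50, 36), (71, 88, 80), (104, 117, 124), (103, 117, 123), (103, 117, 123), (101, 113, 119), (102, 114, 121), (100, 112, 118), (101, 113, 119), (101, 114, 119)]
447 [(48, 106, 126), (45, 97, 128), (41, 86, 123), (36, 78, 113), (39, 85, 124), (34, 71, 99), (
[... 542 characters left out ...]
155 ]
 [0.5358 0.0719 0.155 ]
 [0.5338 0.0264 0.155 ]
 [0.4927 0.03   0.155 ]
0.505 t r 0.085 ang 51.3
0.505 t r 0.096 ang 134.5
0.505 t r 0.086 ang -139.8
0.505 t r 0.081 ang -45.3
0.505 s r 0.092 ang 49.6
0.505 s r 0.079 ang -42.4
0.505 s r 0.081 ang -142.1
0.508 t r 0.082 ang 49.8
0.508 t r 0.094 ang 135.7
0.508 t r 0.087 ang -138.1
0.508 t r 0.083 ang -46.6
0.508 s r 0.089 ang 48.4
0.508 s r 0.080 ang -44.0
0.508 s r 0.083 ang -140.6
0.511 t r 0.080 ang 48.2
0.511 t r 0.092 ang 136.9
0.511 t r 0.089 ang -136.5
0.511 t r 0.085 ang -47.9
0.511 s r 0.087 ang 47.2
0.511 s r 0.083 ang -45.5
0.511 s r 0.085 ang -139.1
grip side [array([0.5928, 0.2828, 0.117 ]), array([0.6241, 0.2438, 0.117 ])]
```

Run:
```python
from h import *
np.set_printoptions(precision=4,suppress=True)
t,K,E=cam("top"); s,Ks,Es=cam("side")
def tri(a,b):
    o1,d1=ray(a,K,E);o2,d2=ray(b,Ks,Es); d1/=np.linalg.norm(d1);d2/=np.linalg.norm(d2)
    k=np.linalg.lstsq(np.c_[d1,-d2],o2-o1,rcond=None)[0]; p,q=o1+k[0]*d1,o2+k[1]*d2; return (p+q)/2,np.linalg.norm(p-q)
T=lambda c:crop(c,275,200,4); S=lambda c:crop(c,245,200,3)
for nm,a,b in(("tip+",(605,70),(452,184)),("tip-",(612,265),(256,253)),("tip lo-",(570,283),(260,423)),
  ("stock near",(723,136),(480,348)),("stock near2",(658,136),(430,303)),("far",(143,127),(160,40)),("far outer",(78,127),(133,12))): print(nm,*tri(T(a),S(b)))
# gauge handle top ends
f=lambda c:crop((c[0]-560,c[1]-240),255,170,4)
print("handle", tri((205+22.9,190+23.4),(lambda p:p)(f((667,276)))))
```

```text
tip+ [ 0.5686 -0.2484  0.1894] 0.005240106386119301
tip- [ 0.4463 -0.2459  0.1886] 0.004263057925552892
tip lo- [ 0.4488 -0.2461  0.0671] 0.005332973597394543
stock near [ 0.5309 -0.3295  0.1517] 0.0006280449883060185
stock near2 [ 0.5311 -0.2879  0.1509] 0.00029408153772312326
far [0.5418 0.042  0.145 ] 0.0004654800092761485
far outer [0.5417 0.0838 0.1478] 0.000609172378359014
handle (array([0.6023, 0.2601, 0.1188]), np.float64(0.008175192483714348))
```

Call:
apply_moves(
  motion=[
    [0,0,-0.1,0,0,-0.036,0],
    [0,0,-0.1,0,0,-0.036,0],
    [-0.094,-0.078,0,0,0,0,0],
    [-0.094,-0.078,0,0,0,0,0],
    [-0.094,-0.078,0,0,0,0,0],
    [-0.094,-0.078,0,0,0,0,0],
    [-0.094,-0.078,0,0,0,0,0],
    [-0.094,-0.078,0,0,0,0,0],
  ],
  newtons=20,
)

```text
clock: 1.2
tcp_pos: [0.384, 0.4351, 0.2949]
tcp_rot: [0.0, 0.013, 1.0, 0.0]
wrist_force: [0.1, 0.5, 0.8]
gripper_width: 0.328
grip_force: 0.0
```

Call:
apply_moves(
  motion=[
    [-0.078,-0.095,0,0,0,0,0],
    [-0.078,-0.095,0,0,0,0,0],
    [-0.078,-0.095,0,0,0,0,0],
    [-0.078,-0.095,0,0,0,0,0],
    [-0.078,-0.095,0,0,0,0,0],
    [0,-0.122,0,0,0,0,0],
    [0,-0.122,0,0,0,0,0],
    [0,-0.122,0,0,0,0,0],
  ],
)

```text
clock: 2.0
tcp_pos: [0.5298, 0.0943, 0.2946]
tcp_rot: [0.0, 0.013, 1.0, 0.0]
wrist_force: [0.4, -0.2, 0.1]
gripper_width: 0.008
grip_force: 0.0
```

Call:
apply_moves(
  motion=[
    [-0.025,-0.121,0,0,0,0,0],
    [-0.025,-0.121,0,0,0,0,0],
    [-0.025,-0.121,0,0,0,0,0],
    [-0.025,-0.121,0,0,0,0,0],
    [-0.025,-0.121,0,0,0,0,0],
    [-0.025,-0.121,0,0,0,0,0],
    [-0.025,-0.121,0,0,0,0,0],
    [0,0,0,0,0,0,0],
  ],
)

```text
clock: 2.8
tcp_pos: [0.5897, -0.2529, 0.2944]
tcp_rot: [-0.0, 0.018, 1.0, -0.003]
wrist_force: [-1.7, -0.2, -0.1]
gripper_width: 0.004
grip_force: 0.0
```

Call:
apply_moves(
  motion=[
    [-0.05,0.015,0.05,0,0,0,0],
    [0,0,0.1,0,0,0,0],
    [0,0,0.1,0,0,0,0],
    [0,0,0.05,0,0,0,0],
    [0,0,0,0,0,0,0],
    [0.05,0,0,0,0,0,0],
    [0.05,0,0,0,0,0,0],
    [0,0,0,0,0,0,0],
  ],
)

```text
clock: 3.6
tcp_pos: [0.5763, -0.2394, 0.1803]
tcp_rot: [0.007, 0.013, 1.0, -0.002]
wrist_force: [7.0, -4.2, 4.8]
gripper_width: 0.002
grip_force: 3.3
```

Call:
apply_moves(
  motion=[
    [0.05,0,0,0,0,0,0],
    [0.05,0,0,0,0,0,0],
    [0.05,0,0,0,0,0,0],
    [0.05,0,0,0,0,0,0],
    [0.05,0,0,0,0,0,0],
    [0,0,0,0,0,0,0],
    [0,0,0,0,0,0,0],
    [0,0,0,0,0,0,0],
  ],
)

```text
clock: 4.4
tcp_pos: [0.4729, -0.2352, 0.1756]
tcp_rot: [0.001, 0.012, 1.0, -0.0]
wrist_force: [-0.2, 1.2, 4.5]
gripper_width: 0.009
grip_force: 2.0
```

Call:
apply_moves(
  motion=[
    [0,0,-0.1,0,0,0,0],
    [0,0,-0.1,0,0,0,0],
    [0,-0.03,-0.1,0,0,0,0],
    [-0.1,0,0,0,0,0,0],
    [-0.1,0,0,0,0,0,0],
    [-0.1,0,0,0,0,0,0],
    [-0.1,0,0,0,0,0,0],
    [0,0,0,0,0,0,0],
  ],
)

```text
clock: 5.2
tcp_pos: [0.6356, -0.2495, 0.2917]
tcp_rot: [-0.001, 0.011, 1.0, -0.0]
wrist_force: [-0.1, -0.5, -0.1]
gripper_width: 0.003
grip_force: 0.0
```

Run:
```python
from h import *
t,K,E=cam("top"); s,Ks,Es=cam("side")
a=cv2.convertScaleAbs(cv2.resize(t[195:285,275:475],None,fx=4,fy=4,interpolation=cv2.INTER_CUBIC),alpha=1.8)
b=cv2.resize(s[220:360,250:410],None,fx=3,fy=3,interpolation=cv2.INTER_CUBIC)[:, :480]
c=np.zeros((600,800,3),np.uint8); c[:180]=0
a=cv2.resize(a,(480,216)); c[:216,:480]=a; c[216:600,:480]=b[:384]
c[:,480:]=cv2.resize(s[200:400,300:407],(320,600))
cv2.imwrite("pics/p1.png",c)
```

```text
(no output)
```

View pics/p1.png

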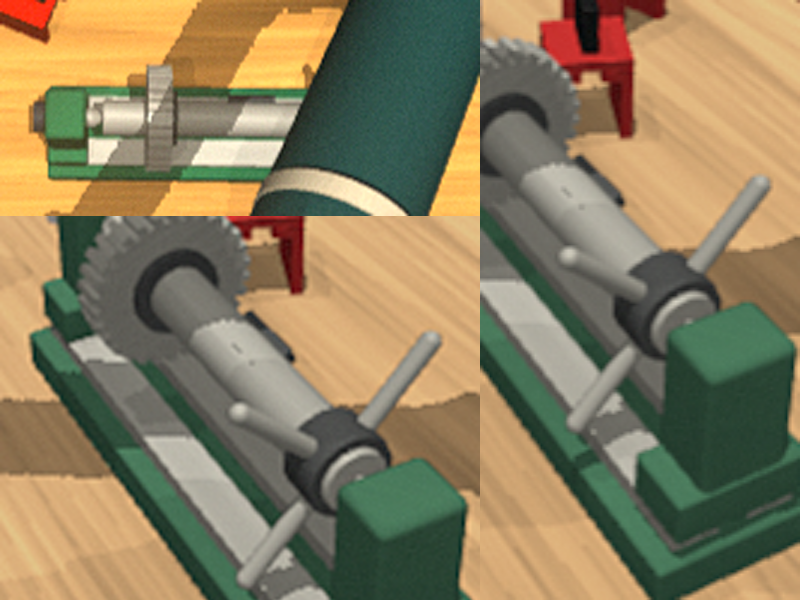

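Call:
apply_moves(
  motion=[
    [0,0,0.1,0,0,0,0],
    [0,0,0.1,0,0,0,0],
    [0,0,0.084,0,0,0,0],
    [0,0,0,0,0,0,0],
    [0.05,0,0,0,0,0,0],
    [0.05,0,0,0,0,0,0],
    [0.05,0,0,0,0,0,0],
    [0.05,0,0,0,0,0,0],
  ],
)

```text
clock: 6.1
tcp_pos: [0.5621, -0.2512, 0.1902]
tcp_rot: [0.014, 0.012, 1.0, -0.003]
wrist_force: [11.1, -0.6, 11.1]
gripper_width: 0.002
grip_force: 5.2
```

Call:
apply_moves(
  motion=[
    [0.04,0,0,0,0,0,0],
    [0.03,0,0,0,0,0,0],
    [0.03,0,0,0,0,0,0],
    [0,0,0,0,0,0,0],
    [0,0,0,0,0,0,0],
    [0,0,0,0,0,0,0],
    [0,0,0,0,0,0,0],
    [0,0,0,0,0,0,0],
  ],
)

```text
clock: 6.9
tcp_pos: [0.511, -0.248, 0.1804]
tcp_rot: [-0.001, 0.013, 1.0, 0.0]
wrist_force: [1.7, -0.4, 0.6]
gripper_width: 0.001
grip_force: 0.7
```

Run:
```python
from h import *
s,Ks,Es=cam("side")
print(bot.read_state()["tcp_pos"])
c=cv2.resize(s[220:370,280:430],None,fx=4,fy=4,interpolation=cv2.INTER_CUBIC)
cv2.imwrite("pics/p2.png",c)
```

```text
[ 0.5109808  -0.24805165  0.1804898 ]
```

View pics/p2.png

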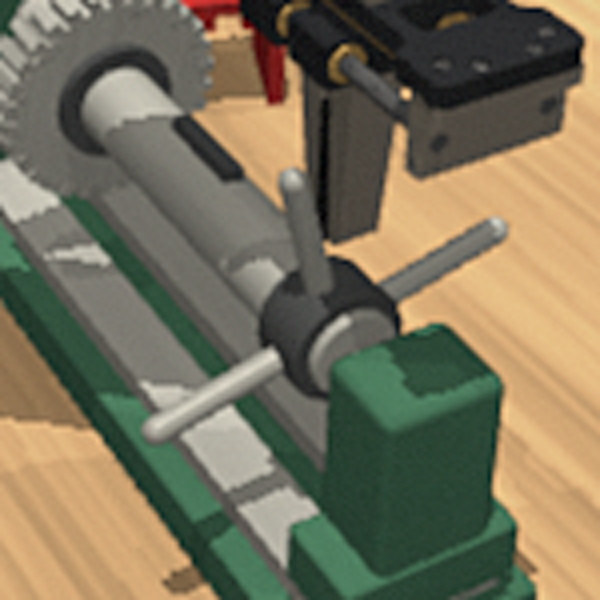

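```bash
cat >> h.py <<'E'
psi=-.0275; ey=np.array([-np.sin(psi),np.cos(psi),0]); ex=np.array([np.cos(psi),np.sin(psi),0])
def ang(pts,K,E,P):
    n=ey; r=[]
    for c in pts:
        p=onplane(c,K,E,n,n@P)-P; r.append((p@ex,p[2]))
    return np.array(r)
E
python3 - <<'E'
from h import *
s,Ks,Es=cam("side")
P=np.array([.5075,-.247,.1285])
for A,B in(((291,178),(316,290)),((500,228),(388,289)),((150,432),(280,358))):
    r=ang([crop(A,280,220,4),crop(B,280,220,4)],Ks,Es,P); d=r[0]-r[1]
    print(np.round(r*1e3,1).tolist(),"tip ang %.1f r %.1f line ang %.1f"%(np.degrees(np.arctan2(*r[0])),1e3*np.hypot(*r[0]),np.degrees(np.arctan2(*d))))
E
```

```text
[[-19.0, 83.4], [-5.0, 22.4]] tip ang -12.8 r 85.5 line ang -12.9
[[87.2, 20.3], [30.9, 8.9]] tip ang 76.9 r 89.5 line ang 78.6
[[-81.9, -21.1], [-21.2, -7.2]] tip ang -104.5 r 84.6 line ang -102.9
```

Call:
apply_moves(
  motion=[
    [0.01,0,0,0,0,0,0],
    [0.01,0,0,0,0,0,0],
    [0.01,0,0,0,0,0,0],
    [0,0,0,0,0,0,0],
    [0,0,0,0,0,0,0],
    [0,0,0,0,0,0,0],
    [-0.02,0,0,0,0,0,0],
    [0,0,-0.1,0,0,0,0],
  ],
)

```text
clock: 7.8
tcp_pos: [0.5042, -0.2462, 0.2166]
tcp_rot: [-0.006, 0.013, 1.0, 0.002]
wrist_force: [1.2, 1.0, -0.0]
gripper_width: 0.008
grip_force: 0.0
```

Run:
```python
from h import *
s,Ks,Es=cam("side")
print(bot.read_state()["tcp_pos"])
c=cv2.resize(s[220:370,280:430],None,fx=4,fy=4,interpolation=cv2.INTER_CUBIC)
cv2.imwrite("pics/p3.png",c)
```

```text
[ 0.50841278 -0.2491452   0.22559473]
```

View pics/p3.png

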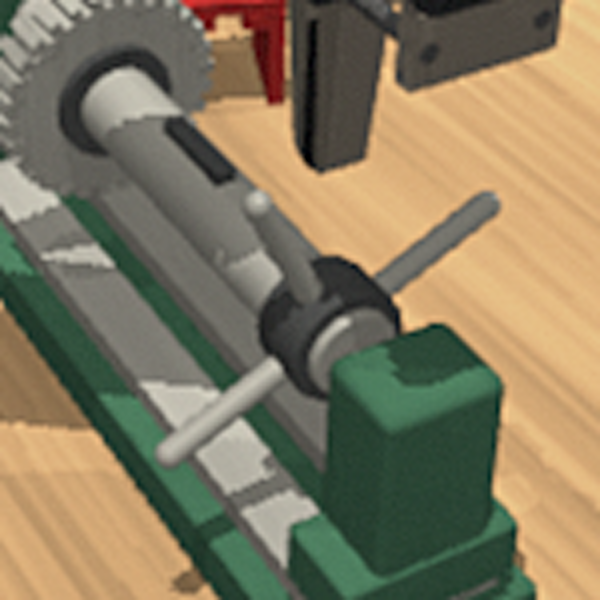

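Run:
```python
from h import *
s,Ks,Es=cam("side")
P=np.array([.5075,-.247,.1285])
for A,B in(((257,204),(306,298)),((492,203),(386,281)),((167,455),(280,374))):
    r=ang([crop(A,280,220,4),crop(B,280,220,4)],Ks,Es,P); d=r[0]-r[1]
    print(np.round(r*1e3,1).tolist(),"tip ang %.1f r %.1f line ang %.1f"%(np.degrees(np.arctan2(*r[0])),1e3*np.hypot(*r[0]),np.degrees(np.arctan2(*d))))
# key outer face: hull of dark region on shaft
c=s[245:272,316:345]; H=c.max(2); m=(H<75).astype(np.uint8)
cs,_=cv2.findContours(m,cv2.RETR_EXTERNAL,cv2.CHAIN_APPROX_NONE); k=max(cs,key=cv2.contourArea); r=cv2.minAreaRect(k); print(r,cv2.contourArea(k))
bx=cv2.boxPoints(r)+[316,245]; print(bx,np.round([onz(p,Ks,Es,.156) for p in bx],4), np.round(onz(bx.mean(0),Ks,Es,.156),4))
```

```text
[[-34.1, 76.3], [-9.7, 20.0]] tip ang -24.1 r 83.5 line ang -23.5
[[81.4, 35.6], [29.6, 13.7]] tip ang 66.4 r 88.8 line ang 67.1
[[-74.2, -37.3], [-20.9, -16.1]] tip ang -116.7 r 83.1 line ang -111.7
((13.250000953674316, 12.25), (21.920310974121094, 5.656853675842285), 45.0) 104.0
[[319.50000095 251.5       ]
 [323.50000095 247.5       ]
 [339.         263.        ]
 [335.         267.        ]] [[ 0.5017 -0.1198  0.156 ]
 [ 0.5145 -0.1122  0.156 ]
 [ 0.5136 -0.168   0.156 ]
 [ 0.5014 -0.1746  0.156 ]] [ 0.5078 -0.1443  0.156 ]
```

Call:
apply_moves(
  motion=[
    [0,0,-0.1,0,0,0,0],
    [0,0,-0.1,0,0,0,0],
    [-0.04,0.11,0,0,0,0,0.5],
    [-0.04,0.11,0,0,0,0,1],
    [-0.04,0.11,0,0,0,0,1],
    [-0.04,0.11,0,0,0,0,1],
    [-0.04,0.11,0,0,0,0,1],
    [0,0.12,0,0,0,0,1],
  ],
)

```text
clock: 8.7
tcp_pos: [0.5947, 0.0189, 0.3]
tcp_rot: [-0.001, 0.013, 1.0, -0.001]
wrist_force: [0.5, 0.8, 0.6]
gripper_width: 0.507
grip_force: 0.0
```

Call:
apply_moves(
  motion=[
    [0,0.12,0,0,0,0,1],
    [0,0.12,0,0,0,0,1],
    [0,0.12,0,0,0,0,1],
    [0,0.12,0,0,0,0,1],
    [0,0,0,0,0,0.043,1],
    [0,0,0,0,0,0.043,1],
    [0,0,0,0,0,0.043,1],
    [0,0,0,0,0,0.043,1],
  ],
)

```text
clock: 9.5
tcp_pos: [0.5984, 0.2093, 0.2999]
tcp_rot: [-0.001, 0.282, 0.959, -0.001]
wrist_force: [-0.1, -0.3, 0.5]
gripper_width: 0.998
grip_force: 0.0
```

Call:
apply_moves(
  motion=[
    [0,0,0,0,0,0.043,1],
    [0,0,0,0,0,0.043,1],
    [0,0,0,0,0,0.043,1],
    [0,0,0,0,0,0,1],
    [0,0,0,0,0,0,1],
    [0,0,0,0,0,0,1],
    [0,0,0,0,0,0,1],
    [0,0,0,0,0,0,1],
  ],
)

```text
clock: 10.3
tcp_pos: [0.599, 0.2096, 0.301]
tcp_rot: [-0.0, 0.467, 0.885, -0.0]
wrist_force: [0.6, -0.6, 0.2]
gripper_width: 0.998
grip_force: 0.0
```

Run:
```python
from h import *
from scipy.spatial.transform import Rotation as R
np.set_printoptions(precision=4,suppress=True)
t,K,E=cam("top"); st=bot.read_state()
q=st["tcp_rot"]; M=R.from_quat([q[1],q[2],q[3],q[0]]).as_matrix(); p=np.array(st["tcp_pos"])
print(p,M[:,1],np.degrees(np.arctan2(M[1,1],M[0,1])),st["joints"])
print("tool delta/0.4", M.T@(np.array([.6038,.265,.081])-p)/.4)
print("bottle",onz((235,265),K,E,.17))
np.save("t1.npy",t)
for u in (365,370,375,380,385,390,395,400): print(u,[int(x) for x in t[230:258,u].max(1)])
```

```text
[0.5989 0.2096 0.301 ] [ 0.8253  0.5646 -0.    ] 34.37716413322889 [-0.7081  0.3824  0.4308  1.5676 -0.1662  1.2281  0.3513]
tool delta/0.4 [0.1074 0.0882 0.55  ]
bottle [0.4541 0.2295 0.17  ]
365 [151, 115, 74, 76, 74, 92, 115, 88, 93, 106, 117, 121, 132, 138, 137, 131, 124, 114, 110, 101, 88, 68, 64, 109, 142, 139, 140, 138]
370 [151, 122, 79, 74, 70, 88, 102, 90, 92, 104, 116, 93, 65, 63, 69, 99, 122, 116, 110, 102, 91, 71, 64, 109, 143, 142, 140, 136]
375 [150, 119, 79, 74, 71, 87, 103, 86, 87, 106, 95, 60, 58, 62, 51, 88, 131, 117, 112, 103, 89, 72, 66, 113, 143, 138, 140, 140]
380 [150, 119, 72, 77, 68, 89, 100, 82, 86, 103, 101, 75, 60, 58, 50, 88, 130, 118, 113, 104, 92, 75, 61, 102, 147, 144, 143, 140]
385 [153, 126, 71, 74, 67, 91, 115, 97, 82, 102, 105, 77, 58, 61, 53, 86, 131, 118, 112, 104, 93, 70, 61, 105, 145, 146, 142, 139]
390 [150, 119, 69, 69, 69, 84, 103, 98, 85, 99, 99, 88, 90, 85, 90, 113, 128, 118, 113, 102, 95, 74, 64, 101, 147, 143, 142, 141]
395 [148, 123, 67, 72, 71, 83, 101, 98, 82, 97, 108, 116, 124, 133, 131, 130, 131, 120, 114, 105, 94, 76, 65, 105, 146, 141, 139, 141]
400 [150, 120, 69, 76, 71, 79, 100, 93, 82, 100, 105, 118, 123, 127, 133, 133, 131, 121, 114, 108, 97, 82, 65, 93, 125, 145, 141, 140]
```

Call:
apply_moves(
  motion=[
    [0.054,0.044,0.05,0,0,0,1],
    [0.053,0.044,0.05,0,0,0,1],
    [0,0,0.1,0,0,0,1],
    [0,0,0.1,0,0,0,1],
    [0,0,0.05,0,0,0,1],
    [0,0,0,0,0,0,1],
    [0,0,0,0,0,0,1],
    [0,0,0,0,0,0,1],
  ],
)

```text
clock: 11.15
tcp_pos: [0.6051, 0.2653, 0.163]
tcp_rot: [0.001, 0.467, 0.884, 0.001]
wrist_force: [-0.7, 0.1, -0.2]
gripper_width: 1.002
grip_force: 0.0
```

Run:
```python
from h import *
s,Ks,Es=cam("side");t,K,E=cam("top")
print("key",onz((379.8,242.7),K,E,.156),"shaft",onz((379.8,244.1),K,E,.13),onz((379.8,243.7),K,E,.13))
print(bot.read_state()["tcp_pos"])
a=cv2.resize(s[120:260,220:360],(560,560),interpolation=cv2.INTER_CUBIC)
cv2.imwrite("pics/p4.png",a)
```

```text
key [ 0.5085713  -0.13453536  0.156     ] shaft [ 0.50926466 -0.13790923  0.13      ] [ 0.51031813 -0.13794608  0.13      ]
[0.60488753 0.26528674 0.16294147]
```

View pics/p4.png

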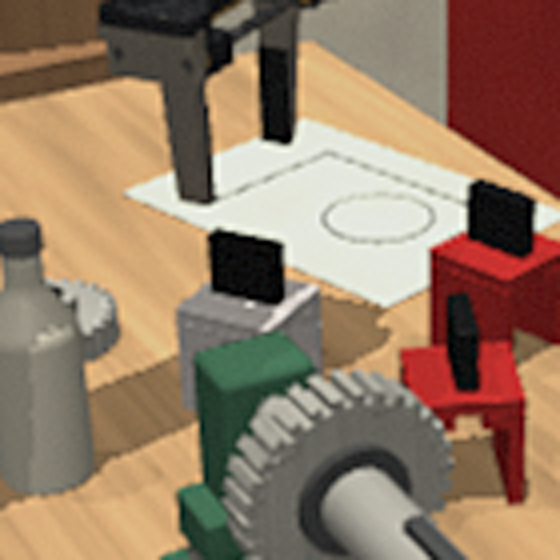

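Call:
apply_moves(
  motion=[
    [0,0,0.07,0,0,0,1],
    [0,0,0.07,0,0,0,1],
    [0,0,0.065,0,0,0,1],
    [0,0,0,0,0,0,1],
    [0,0,0,0,0,0,0.5],
    [0,0,0,0,0,0,0],
    [0,0,0,0,0,0,0],
    [0,0,0,0,0,0,0],
  ],
  newtons=30,
)

```text
clock: 12.05
tcp_pos: [0.6045, 0.2653, 0.0803]
tcp_rot: [0.001, 0.467, 0.884, 0.001]
wrist_force: [-0.4, -0.1, 0.7]
gripper_width: 0.674
grip_force: 0.0
```

Call:
apply_moves(
  motion=[
    [0,0,0,0,0,0,0],
    [0,0,0,0,0,0,0],
    [0,0,0,0,0,0,0],
    [0,0,0,0,0,0,0],
    [0,0,0,0,0,0,0],
    [0,0,0,0,0,0,0],
    [0,0,0,0,0,0,0],
    [0,0,0,0,0,0,0],
  ],
)

```text
clock: 12.85
tcp_pos: [0.6039, 0.265, 0.0788]
tcp_rot: [0.0, 0.467, 0.884, 0.0]
wrist_force: [-0.4, -0.4, -2.0]
gripper_width: 0.152
grip_force: 30.0
```

Call:
apply_moves(
  motion=[
    [0,0,-0.05,0,0,0,0],
    [0,0,-0.1,0,0,0,0],
    [0,0,-0.1,0,0,0,0],
    [0,0,-0.1,0,0,0,0],
    [0,0,-0.1,0,0,0,0],
    [0,0,-0.1,0,0,0,0],
    [0,0,-0.02,0,0,0.025,0],
    [0,0,0,0,0,0.025,0],
  ],
)

```text
clock: 13.65
tcp_pos: [0.6043, 0.2649, 0.309]
tcp_rot: [0.001, 0.536, 0.844, 0.001]
wrist_force: [-0.0, -0.6, -4.8]
gripper_width: 0.152
grip_force: 30.0
```

Call:
apply_moves(
  motion=[
    [0,0,0,0,0,0.025,0],
    [0,0,0,0,0,0.025,0],
    [0,0,0,0,0,0.025,0],
    [0,0,0,0,0,0.025,0],
    [0,0,0,0,0,0.025,0],
    [0,0,0,0,0,0.025,0],
    [0,0,0,0,0,0,0],
    [0,0,0,0,0,0,0],
  ],
)

```text
clock: 14.45
tcp_pos: [0.6033, 0.2649, 0.3062]
tcp_rot: [-0.0, 0.717, 0.698, -0.001]
wrist_force: [0.1, 0.2, -3.5]
gripper_width: 0.151
grip_force: 30.0
```

```bash
cat > d.py <<'E'
from h import *
import sys
from scipy.spatial.transform import Rotation as R
np.set_printoptions(precision=4,suppress=True)
def delta(x,y,z):
    st=bot.read_state(); q=st["tcp_rot"]; M=R.from_quat([q[1],q[2],q[3],q[0]]).as_matrix(); p=np.array(st["tcp_pos"])
    print(p,"yaw y",np.degrees(np.arctan2(M[1,1],M[0,1])),"tilt",M[:,2],"units",M.T@(np.array([x,y,z])-p)/.4, st["wrist_force"],st["gripper_width"])
if __name__=="__main__": delta(*map(float,sys.argv[1:4]))
E
python3 d.py .5093 -.136 .305
```

```text
[0.6033 0.2649 0.3062] yaw y -1.5382271257661637 tilt [-0.0014 -0.0008 -1.    ] units [-1.0081 -0.2081  0.0041] [ 0.0719  0.1739 -3.5173] 0.1512861363997843
```

Call:
apply_moves(
  motion=[
    [-0.05,-0.01,0,0,0,0,0],
    [-0.1,-0.02,0,0,0,0,0],
    [-0.1,-0.02,0,0,0,0,0],
    [-0.1,-0.02,0,0,0,0,0],
    [-0.1,-0.02,0,0,0,0,0],
    [-0.1,-0.02,0,0,0,0,0],
    [-0.1,-0.02,0,0,0,0,0],
    [-0.1,-0.02,0,0,0,0,0],
  ],
)

```text
clock: 15.25
tcp_pos: [0.5344, -0.0348, 0.3071]
tcp_rot: [-0.0, 0.717, 0.697, 0.0]
wrist_force: [1.5, -0.7, -3.7]
gripper_width: 0.15
grip_force: 30.0
```

Call:
apply_moves(
  motion=[
    [-0.1,-0.02,0,0,0,0,0],
    [-0.1,-0.02,0,0,0,0,0],
    [-0.058,-0.018,0,0,0,0,0],
    [0,0,0,0,0,0,0],
    [0,0,0,0,0,0,0],
    [0,0,0,0,0,0,0],
    [0,0,0,0,0,0,0],
    [0,0,0,0,0,0,0],
  ],
)

```text
clock: 16.05
tcp_pos: [0.5094, -0.1347, 0.3069]
tcp_rot: [-0.0, 0.716, 0.698, -0.0]
wrist_force: [0.3, -0.4, -3.1]
gripper_width: 0.153
grip_force: 30.0
```

```bash
python3 d.py .5093 -.136 .255
python3 - <<'E'
from h import *
s,Ks,Es=cam("side")
a=cv2.resize(s[130:370,260:430],None,fx=2.5,fy=2.5,interpolation=cv2.INTER_CUBIC)
cv2.imwrite("pics/p5.png",a)
E
```

```text
[ 0.5094 -0.1347  0.3069] yaw y -1.5308454211499745 tilt [-0.0002  0.     -1.    ] units [-0.0033 -0.0001  0.1297] [ 0.2879 -0.3808 -3.0726] 0.1529965740502068
```

View pics/p5.png

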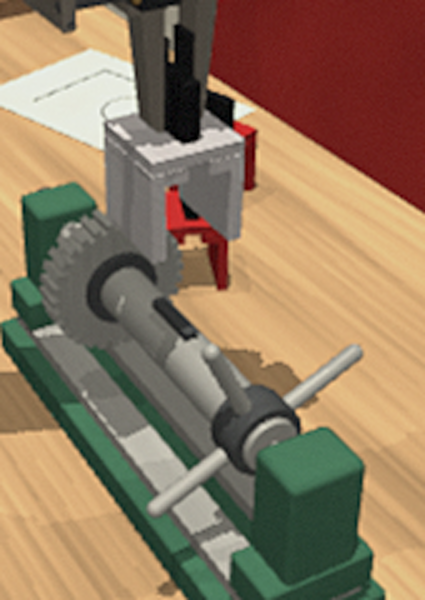

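Run:
```python
from h import *
np.set_printoptions(precision=4,suppress=True)
s,Ks,Es=cam("side")
T=np.array([.5094,-.1347,0])
for c,o in(((105,124),(-.034,.035)),((152,172),(-.034,-.035)),((243,137),(.034,-.035))):
    print(c,onz(crop(c,260,130,2.5),Ks,Es,.303), "expected",T[:2]+o[0]*ex[:2]+o[1]*ey[:2], "expected px",(proj(np.r_[T[:2]+o[0]*ex[:2]+o[1]*ey[:2],.303],Ks,Es)-[260,130])*2.5)
# key px in this crop ~ (155..197,297..338)
print("key ends px expected",[(proj(np.r_[np.array([.5093,-.136])+o*ey[:2],.156],Ks,Es)-[260,130])*2.5 for o in(.025,-.025)])
H=s[240:275,310:350].max(2); m=(H<75).astype(np.uint8)
cs,_=cv2.findContours(m,cv2.RETR_EXTERNAL,cv2.CHAIN_APPROX_NONE); k=max(cs,key=cv2.contourArea); r=cv2.minAreaRect(k); print((cv2.boxPoints(r)+[310,240]-[260,130])*2.5, np.round(onz(np.array(r[0])+[310,240],Ks,Es,.156),4))
t,K,E=cam("top"); H=cv2.cvtColor(t,cv2.COLOR_BGR2HSV)[195:285,330:430]
m=((H[...,1]<60)&(H[...,2]>95)).astype(np.uint8); print("top bright bbox",[ (cv2.boundingRect(c)) for c in cv2.findContours(m,0,1)[0] if cv2.contourArea(c)>60])
```

```text
(105, 124) [ 0.4753 -0.1092  0.303 ] expected [ 0.4764 -0.0988] expected px [ 98.4436 116.9922]
(152, 172) [ 0.4686 -0.183   0.303 ] expected [ 0.4745 -0.1688] expected px [147.9456 159.6496]
(243, 137) [ 0.5427 -0.1715  0.303 ] expected [ 0.5424 -0.1706] expected px [241.1506 135.824 ]
key ends px expected [array([152.5853, 294.6899]), array([186.2438, 329.5505])]
[[148.75 303.75]
 [158.75 293.75]
 [197.5  332.5 ]
 [187.5  342.5 ]] [ 0.5078 -0.1443  0.156 ]
top bright bbox [(44, 23, 6, 28)]
```

Call:
apply_moves(
  motion=[
    [0,0,0.05,0,0,0,0],
    [0,0,0.05,0,0,0,0],
    [0,0,0.04,0,0,0,0],
    [0,0,0.04,0,0,0,0],
    [0,0,0.04,0,0,0,0],
    [0,0,0.04,0,0,0,0],
    [0,0,0,0,0,0,0],
    [0,0,0,0,0,0,0],
  ],
)

```text
clock: 17.0
tcp_pos: [0.5093, -0.1357, 0.2032]
tcp_rot: [0.0, 0.717, 0.697, -0.0]
wrist_force: [0.7, -0.5, -4.1]
gripper_width: 0.15
grip_force: 30.0
```

Call:
apply_moves(
  motion=[
    [0,0,0.015,0,0,0,0],
    [0,0,0.015,0,0,0,0],
    [0,0,0.01,0,0,0,0],
    [0,0,0,0,0,0,0],
    [0,0,0,0,0,0,0],
    [0,0,0,0,0,0,0],
    [0,0,0,0,0,0,0],
    [0,0,0,0,0,0,0],
  ],
)

```text
clock: 17.8
tcp_pos: [0.5092, -0.1357, 0.1871]
tcp_rot: [0.0, 0.717, 0.697, 0.0]
wrist_force: [-0.6, -0.6, -4.2]
gripper_width: 0.151
grip_force: 30.0
```

```bash
python3 d.py .5093 -.136 .174
```

```text
[ 0.5092 -0.1357  0.1871] yaw y -1.6508408918047066 tilt [ 0.0003  0.     -1.    ] units [-0.0007  0.0003  0.0329] [-0.556  -0.6488 -4.2068] 0.15114470195576857
```

Call:
apply_moves(
  motion=[
    [0,0,0.007,0,0,0,0],
    [0,0,0.007,0,0,0,0],
    [0,0,0.006,0,0,0,0],
    [0,0,0,0,0,0,0],
    [0,0,0,0,0,0,0],
    [0,0,0,0,0,0,0],
    [0,0,0,0,0,0,0],
    [0,0,0,0,0,0,0],
  ],
)

```text
clock: 18.6
tcp_pos: [0.5091, -0.1357, 0.1791]
tcp_rot: [0.0, 0.717, 0.697, 0.0]
wrist_force: [0.3, -0.8, -4.2]
gripper_width: 0.149
grip_force: 30.0
```

Call:
apply_moves(
  motion=[
    [0,0,0.004,0,0,0,0],
    [0,0,0.003,0,0,0,0],
    [0,0,0.003,0,0,0,0],
    [0,0,0,0,0,0,0],
    [0,0,0,0,0,0,0],
    [0,0,0,0,0,0,0],
    [0,0,0,0,0,0,0],
    [0,0,0,0,0,0,0],
  ],
)

```text
clock: 19.4
tcp_pos: [0.5092, -0.1357, 0.1751]
tcp_rot: [0.0, 0.717, 0.697, 0.0]
wrist_force: [-0.3, 0.6, -3.6]
gripper_width: 0.147
grip_force: 30.0
```

Call:
apply_moves(
  motion=[
    [0,0,0.002,0,0,0,0],
    [0,0,0,0,0,0,0],
    [0,0,0.002,0,0,0,0],
    [0,0,0,0,0,0,0],
    [0,0,0,0,0,0,0],
    [0,0,0,0,0,0,0],
    [0,0,0,0,0,0,0],
    [0,0,0,0,0,0,0],
  ],
)

```text
clock: 20.2
tcp_pos: [0.5091, -0.1357, 0.1734]
tcp_rot: [0.0, 0.717, 0.697, 0.0]
wrist_force: [-0.2, 0.9, -3.8]
gripper_width: 0.151
grip_force: 30.0
```

Call:
apply_moves(
  motion=[
    [0,0,0.002,0,0,0,0],
    [0,0,0,0,0,0,0],
    [0,0,0.002,0,0,0,0],
    [0,0,0,0,0,0,0],
    [0,0,0,0,0,0,0],
    [0,0,0,0,0,0,0],
    [0,0,0,0,0,0,0],
    [0,0,0,0,0,0,0],
  ],
)

```text
clock: 21.0
tcp_pos: [0.5094, -0.1358, 0.1723]
tcp_rot: [0.0, 0.717, 0.697, 0.0]
wrist_force: [-2.9, 0.6, 6.2]
gripper_width: 0.156
grip_force: 30.0
```

Call:
apply_moves(
  motion=[
    [0,-0.0015,0,0,0,0,0],
    [0,0,0,0,0,0,0],
    [0,0,0,0,0,0,0],
    [0,0,0,0,0,0,0],
    [0,0,0,0,0,0,0],
    [0,0,0,0,0,0,0],
    [0,0,0,0,0,0,0],
    [0,0,0,0,0,0,0],
  ],
)

```text
clock: 21.8
tcp_pos: [0.5093, -0.1357, 0.1723]
tcp_rot: [0.001, 0.717, 0.697, 0.001]
wrist_force: [-1.0, 1.2, 5.2]
gripper_width: 0.149
grip_force: 30.0
```

Well seated, nearly balanced; release gently, then lift a little and check.

Call:
apply_moves(
  motion=[
    [0,0,0,0,0,0,0],
    [0,0,0,0,0,0,0.2],
    [0,0,0,0,0,0,0.25],
    [0,0,0,0,0,0,0.4],
    [0,0,0,0,0,0,0.6],
    [0,0,0,0,0,0,0.6],
    [0,0,0,0,0,0,0.6],
    [0,0,0,0,0,0,0.6],
  ],
  newtons=5,
)

```text
clock: 22.6
tcp_pos: [0.5085, -0.1357, 0.1718]
tcp_rot: [0.0, 0.717, 0.697, -0.0]
wrist_force: [0.2, 0.4, 0.7]
gripper_width: 0.599
grip_force: 0.0
```

Call:
apply_moves(
  motion=[
    [0,0,-0.03,0,0,0,0.6],
    [0,0,-0.06,0,0,0,0.6],
    [0,0,-0.1,0,0,0,0.6],
    [0,0,-0.1,0,0,0,0.6],
    [0,0,-0.1,0,0,0,0.6],
    [0,0,0,0,0,0,0.6],
    [0,0,0,0,0,0,0.6],
    [0,0,0,0,0,0,0.6],
  ],
)

```text
clock: 23.4
tcp_pos: [0.5078, -0.1354, 0.327]
tcp_rot: [-0.001, 0.717, 0.697, -0.0]
wrist_force: [0.1, 0.0, 0.1]
gripper_width: 0.602
grip_force: 0.0
```

Run:
```python
from h import *
s,Ks,Es=cam("side"); st=bot.read_state(); print(st["tcp_pos"],st["wrist_force"])
a=cv2.resize(s[190:360,260:430],(600,600),interpolation=cv2.INTER_CUBIC)
cv2.imwrite("pics/p6.png",a)
```

```text
[ 0.50771542 -0.13540629  0.32672201] [ 0.61798274 -0.15406416  0.17328463]
```

View pics/p6.png

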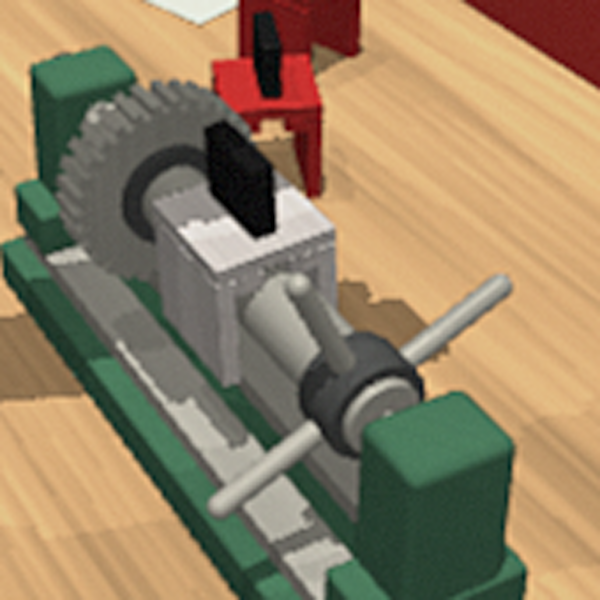

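Run:
```python
from h import *
np.set_printoptions(precision=4,suppress=True)
s,Ks,Es=cam("side"); f=600/170; c_=lambda c:crop(c,260,190,f)
P=np.array([.5075,-.247,.1285])
q=[ang([c_(A),c_(B)],Ks,Es,P) for A,B in(((299,284),(342,360)),((502,286),(415,357)),((219,502),(318,432)))]
for r in q: d=r[0]-r[1]; print("tip %.1f line %.1f"%(np.degrees(np.arctan2(*r[0])),np.degrees(np.arctan2(*d))))
d=q[1][0]-q[2][0]; print("pair %.1f"%np.degrees(np.arctan2(*d)))
C=[onz(c_(c),Ks,Es,.168) for c in((155,203),(215,274),(335,232))]; print(np.array(C),"centre",(C[0]+C[2])/2)
```

```text
tip -23.4 line -24.9
tip 66.0 line 62.7
tip -115.0 line -111.2
pair 65.6
[[ 0.4752 -0.1086  0.168 ]
 [ 0.4713 -0.1769  0.168 ]
 [ 0.5402 -0.1764  0.168 ]] centre [ 0.5077 -0.1425  0.168 ]
```

```bash
python3 -c "
from workcell import bot
print(bot.sign_off())"
```

```text
the job is handed in; nothing more can be done
None
```

The job is handed in: the key faces up to within about 1°, and the saddle gauge is seated astride the shaft with the key in its slot, within about 2 mm of centre along the shaft. The arm stayed clear of the bottle, spare gear and block, and the clock read 23.4 s when the gripper had withdrawn.

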